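Seat the drain strainer in its recess

TASK

Fit the perforated steel strainer to the floor drain: lay it flat on the drain's steel plate beside the recess, then slide it across the plate by feel until it drops into the round recess and lies fully home, flush and level with the plate. Press only lightly, a few newtons, so as not to squash the soft seal under the plate, and leave everything else on the bench where it is.

Things in the scene. Friction and masses are not known exactly. Their poses are not given: they have to be found in the camera images.
- strainer: the floor-drain strainer: a flat round plain steel disc, 62 mm in diameter and 6 mm thick, 80 to 150 g, smooth (it slides easily on the plate), both faces alike, rims bevelled 1.5 mm, with a pattern of small holes that nothing fits in. Origin at the centre of its underside, z up. Starts flat on the bench top (z = 0), in one of two places that it may swap with the blank disc
- panel: the precast concrete floor panel, fixed: 260 mm square, top 55 mm above the bench, on two timber bearers. Origin at its centre at bench height, z up. Bedded in it is the drain: one plain steel plate 150 mm square, sides parallel to the panel's x and y, its face 57 mm above the bench (2 mm above the concrete); corner screw heads are flush. It cannot shift sideways
- panel_face (a point): the panel's centre at the height of the plate's face, axes as the panel. The plate has in its middle one round flat-bottomed recess, 64.5 mm in diameter, 6 mm deep, with a sharp rim. As the drain was bedded by hand, the recess's centre (and the plate's) lies off this point by an unmeasured amount: up to 15 mm along the panel's x and, independently, up to 15 mm along its y
- drain (a joint): how far the drain plate is pressed down, m: 0 at rest, growing downward. The plate sits on a soft sealing ring and gives 0.5 mm for every 10 N on it, staying level, and springs back; 15 N or more on it (0.75 mm) is too much
- blank: bystander: a plain steel blanking disc without holes, 82 mm in diameter, 8 mm thick, lying on the bench; too big for the recess. Origin at the centre of its underside
- coupling: bystander: a grey plastic pipe coupling, 62 mm across, 60 mm tall, standing on the bench. Origin at the centre of its underside
- trowel: bystander: a mason's trowel, 290 mm long, lying on the bench. Origin near its middle at bench height, blade to its +x
- hammer: bystander: a wood-handled hammer, 300 mm long, lying on the bench. Origin at mid length at bench height, head to its +x
- brick: bystander: a loose brick, 210 x 100 x 65 mm. Origin at the centre of its underside
- rebar_tie: bystander: two short reinforcing bars side by side, 190 mm long and 12 mm thick. Origin at bench height on one bar's middle, length along its x
There are look-alikes about, which are no part of the job. Leave any orange or red look-alike of the strainer alone.

How it is judged (in metres and radians):
On the way:
1. the strainer has been laid flat on the drain plate beside the recess (z of strainer in the frame of panel between 0.0555 and 0.0585 m and angle between strainer's own z axis and vertical below 0.05 rad and horizontal distance between strainer and panel_face below 0.085 m and contact force between strainer and panel above 0.2 N), for 0.1 s.
At the end, for the whole second after the job is handed in: the strainer rests in the recess at rest, flush with the plate to 1.2 mm and level to 1.7 degrees, with nothing touching it (z of strainer in the frame of panel below 0.0522 m and angle between strainer's own z axis and vertical below 0.03 rad and horizontal distance between strainer and panel_face below 0.024 m and linear speed of strainer below 0.01 m/s).
It fails at once if the drain plate is pressed down into its soft sealing ring by more than 0.75 mm (15 N) (value of joint drain above 0.00075 m).
It fails at once if the fingers push on the panel or drain with more than 40 N (contact force between the fingers and panel above 40 N).
It fails at once if a bystander is shifted by more than 15 mm (distance of any of blank, coupling, trowel, hammer, brick, rebar_tie from where it was at the start of the episode above 0.015 m).
It also fails if it takes over 72 s, if anything falls off the work surface, if the arm or the gripper's body presses on something with over 40 N, if the wrist force passes 120 N, or if a joint passes its speed limit or range.

ROBOT

A 6-joint arm with a two-finger parallel gripper is mounted at the origin on the work surface. World frame = base frame: x ahead of the robot, y to its left, z up, the work surface at z = 0. Lengths are in m, angles in degrees, forces in N, time in s.
With the tool pointing down it reaches from about 0.375 to 0.9 m from the base axis. Payload 3.1 kg.
Tool frame: the origin (TCP) lies at the very end of the fingers, on their centre line; the grasp point (between the pads) lies 19 mm behind it (bot.grip_point_offset is the distance from the TCP to the grasp point, in m); z points along the fingers, x is the direction in which the jaws open and shut, and the axes are right-handed (so a half turn about z gives the same grasp; the last joint's range is limited). The gripper opens to 87 mm and grips with 3 to 60 N. Pads are 19 mm wide; open, the fingers measure 117 mm over their backs; the gripper's body (75 mm by 190 mm) begins 51 mm behind the grasp point.
Start: joints at [-84.082, 30.224, 82.088, -0, 67.689, -10.227], TCP at [0.174, -0.6, 0.223] pointing down, gripper open.
Joint ranges: [-176.69, 176.69], [-43.24, 126.21], [12.49, 139.97], [-82, 262], [0, 151.66], [-163.58, 163.58]. Speed limits (degrees/s): [159.86, 159.86, 180, 180, 180, 180].

INTERFACE

Orientations are given as a 3x3 rotation matrix whose columns are the frame's x, y, z axes.
In Python, from rig import bot, capture, recognise, place_of gives the robot as it stands.
- The arm moves only by the tool send_rows, never from a script. Its argument "motion" is a list of rows, each a list of 2 entries, a list of its own where there are three numbers: the shift along the tool's x, y, z in mm, then the turn about the tool's z in rad. A call has exactly 5 rows; each row shifts and turns the pose as measured when the row begins, along the tool's axes as they then stand; what a row does not reach is not made up. A row lasts 1/12 s, in which the tool goes at most 41.7 mm and 7.16 degrees, less where a joint would pass 70% of its speed; a pose out of reach is approached as far as the arm can. A call with a gripper value outside its range is refused whole. "gripper" is the closure, from 0 (fully open) to 1 (shut), set as the call begins (left out, the last holds). The fingers move at their own pace and stop on an object; the grip force is fixed at half the most. Time passes only in rows, so rows that do not move let the fingers close, or fill a call up. It gives the time, the measured TCP pose, the force and the opening at its end, in the units of the state.
- bot.read_state(): the state, without advancing time (a new reading comes with each control period).
- capture(name): name is "scene" or "top"; returns a dict with "image" (420x560x3 uint8, blue, green, red), "fx", "fy", "cx", "cy" (pixels), "rvec" (rotation vector, rad) and "tvec" (3), from world to camera coordinates, as OpenCV has them. Camera axes: x right, y down, z forward; pixel columns grow to the right and rows downward; lengths in m; the calibration is good to about 2 mm. A picture is of the moment at which its call begins. There is no depth.
- bot.hand_in(): hands the job in, once; it reports no verdict.
Trained networks look in the newest picture that a camera, given by its name, has taken for a name from the list of things; names that differ only in an ending like _2 or _b are one class to them, and where a whole thing is asked for, a point or a joint stands for the part that bears it (a point fixed in the world has none). Each returns a list of dicts, best first, with "p" (0 to 1); they miss things now and then, are a little off and sometimes report something else, mostly with a low value. They report only what shows in the picture. A call takes as long as a camera call. They do not tell look-alikes from the thing itself.
- recognise(camera, target): "xy" ([column, row] in pixels, amid what is visible of it).
- place_of(camera, target): "xy" ([column, row] in pixels: a listed point, or the origin of a listed thing).
The state is a dict: "time_s": time; "joint_positions": joint angles; "qvel": joint speeds; "tau": joint torques, N m; "position": TCP position; "tcp_rot": TCP orientation; "force": force on the tool from outside, world axes, zero at the start; "moment": the same for the moment, N m; "opening": opening from 0.0 (shut) to 1.0 (fully open).
Only numpy, scipy, OpenCV 4.12 (cv2) and the standard library are available. Lean on these libraries where they do the work, as an engineer would, in place of code of your own. Each camera call takes 0.05 s, during which the arm holds its last target.

## Working session

There is one attempt and no reset: what is moved stays moved. The work goes in short steps, Python scripts to look and compute and a tool call to move; the robot and the scene stay as the last step left them, time stands still between calls to the robot, and variables do not carry over. Pictures are saved under pics/ and viewed, and the job is handed in when it is done.

Besides the shell and the picture viewer there is one more tool, called after ">>>" as a command line: name --argument value ..., lists and objects as JSON in quotes. send_rows: Moves the arm, as the interface text tells. Its arguments: {"type":"object","properties":{"motion":{"type":"array","items":{"type":"array"}},"gripper":{"type":"number"}},"required":["motion"]}

```bash
ls; mkdir -p pics; python3 - <<'E'
from rig import bot,capture,recognise,place_of
import cv2,numpy as np
s=bot.read_state()
print(s['time_s'],s['position'],np.round(s['tcp_rot'],3).tolist(),s['force'],s['opening'])
for n in('scene','top'):
    c=capture(n); cv2.imwrite(f'pics/{n}0.png',c['image'])
    print(n,c['fx'],c['fy'],c['cx'],c['cy'],c['rvec'],c['tvec'])
    for t in('strainer','blank','panel','panel_face','drain','coupling'):
        print(t,[(d['xy'],d['p']) for d in place_of(n,t)][:4])
E
```

```text
pics
0.0 [ 0.17374171 -0.59962122  0.22158862] [[0.278, -0.961, -0.0], [-0.961, -0.278, 0.002], [-0.002, -0.0, -1.0]] [-0.33403342 -0.67523642 -1.12269088] 0.9990694944909566
scene 405.2206609986995 405.2206609986995 278.727950208908 208.5019419614202 [ 1.32125521  2.17004807 -0.99571654] [ 0.30127784 -0.24430969  1.34627287]
strainer [([200.1, 262.9], 0.64), ([225.5, 292.4], 0.57), ([224.4, 229.5], 0.53), ([320.3, 188.4], 0.47)]
blank [([244.4, 189.6], 0.66), ([337.2, 246.5], 0.49)]
panel [([333.3, 265.9], 0.95)]
panel_face [([336.9, 246.2], 0.66)]Traceback (most recent call last):
  File "<stdin>", line 9, in <module>
ValueError: it knows: blank, brick, coupling, hammer, panel, panel_face, rebar_tie, strainer, trowel
```

```bash
python3 - <<'E'
from rig import bot,capture,recognise,place_of
import cv2,numpy as np
for n in('scene','top'):
    c=capture(n); cv2.imwrite(f'pics/{n}1.png',c['image'])
    print(n,c['fx'],c['fy'],c['cx'],c['cy'],c['rvec'],c['tvec'])
    for t in('strainer','blank','panel','panel_face'):
        print(t,[(d['xy'],d['p']) for d in place_of(n,t)][:5])
E
```

```text
scene 405.2206609986995 405.2206609986995 278.727950208908 208.5019419614202 [ 1.32125521  2.17004807 -0.99571654] [ 0.30127784 -0.24430969  1.34627287]
strainer [([198.6, 265.7], 0.97), ([225.9, 230.1], 0.56), ([319.9, 189.1], 0.5), ([205.2, 170.7], 0.37), ([468.6, 271.3], 0.17)]
blank [([245.9, 191.1], 0.56), ([224.0, 230.3], 0.23)]
panel [([332.3, 267.5], 0.76)]
panel_face [([336.7, 246.2], 0.58)]
top 450.5097067880666 450.5097067880666 279.51298750464326 210.72854173856933 [ 2.16415287 -2.15392694  0.12834313] [-0.0481058   0.5731964   1.37872543]
strainer [([321.2, 203.5], 0.65), ([276.5, 288.4], 0.58), ([317.7, 168.8], 0.51), ([414.5, 210.2], 0.25)]
blank [([331.0, 250.1], 0.69), ([320.6, 204.7], 0.59)]
panel [([231.6, 207.2], 0.68)]
panel_face [([229.8, 209.9], 0.96)]
```

View pics/scene1.png

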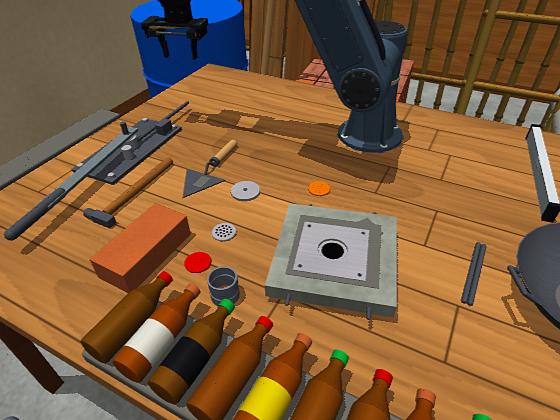

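View pics/top1.png

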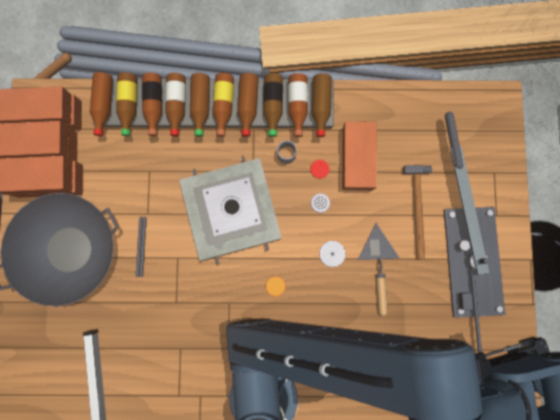

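Could be taken for the strainer, in `top`:
- grey perforated disc (320,203)
- red disc (320,169)
- orange disc (276,286)
- grey plain disc with a centre dot (332,254), which is the blank

By the description it is the grey perforated one. I'll check that in a close crop.

```bash
cat > h.py <<'E'
import cv2,numpy as np
def ray(c,uv):
    R,_=cv2.Rodrigues(np.array(c['rvec'],float)); t=np.array(c['tvec'],float).ravel()
    d=R.T@np.array([(uv[0]-c['cx'])/c['fx'],(uv[1]-c['cy'])/c['fy'],1.]); o=-R.T@t
    return o,d
def atz(c,uv,z):
    o,d=ray(c,uv); return (o+d*(z-o[2])/d[2])[:2]
def proj(c,P):
    K=np.array([[c['fx'],0,c['cx']],[0,c['fy'],c['cy']],[0,0,1.]])
    return cv2.projectPoints(np.array(P,float).reshape(-1,3),np.array(c['rvec'],float),np.array(c['tvec'],float),K,None)[0].reshape(-1,2)
E
python3 - <<'E'
from rig import capture
import cv2,numpy as np,pickle
from h import *
C={n:capture(n) for n in('scene','top')}
pickle.dump(C,open('cams.pkl','wb'))
c=C['top'];s=C['scene']
a=c['image'][145:275,170:350]; cv2.imwrite('pics/topcrop.png',cv2.resize(a,None,fx=4.4,fy=4.4,interpolation=cv2.INTER_CUBIC))
a=s['image'][170:310,180:410]; cv2.imwrite('pics/scenecrop.png',cv2.resize(a,None,fx=3.4,fy=3.4,interpolation=cv2.INTER_CUBIC))
print('strainer',atz(c,(320.5,203.3),.006),atz(s,(224,231.3),.006))
print('blank',atz(c,(332,253.8),.008),atz(s,(245,190),.008))
print('recess',atz(c,(232,207),.052),atz(s,(332.5,250.5),.052))
print('face',atz(c,(229.8,209.9),.057),atz(s,(336.7,246.2),.057))
E
```

```text
strainer [ 0.6014415  -0.17664822] [ 0.60443806 -0.1755244 ]
blank [ 0.440329   -0.21181154] [ 0.44273293 -0.21291192]
recess [0.58224941 0.10195992] [0.58400442 0.10243413]
face [0.57255022 0.10805593] [0.57235901 0.10726082]
```

View pics/topcrop.png

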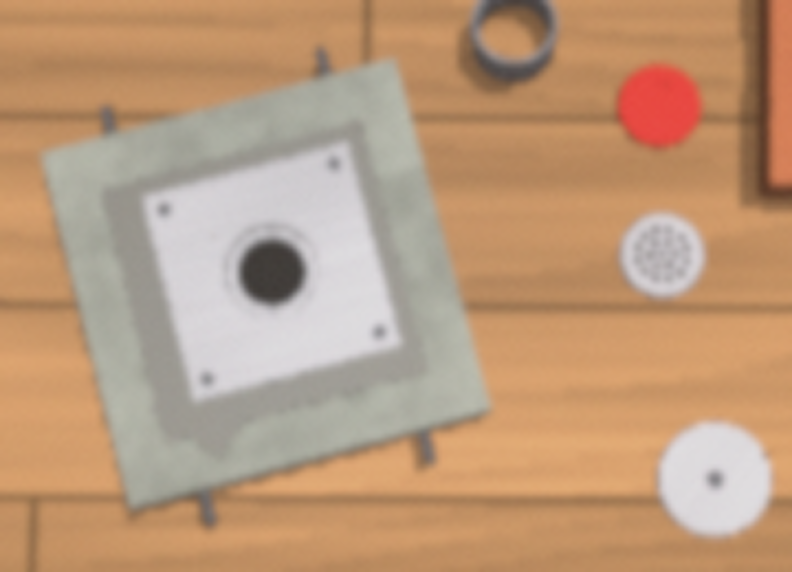

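View pics/scenecrop.png

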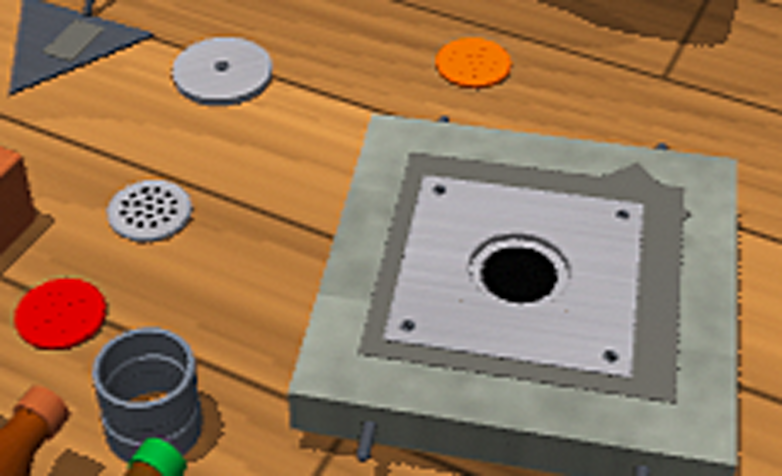

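The crop confirms it: the grey perforated disc at top (320,203), crop (662,254), is the strainer. The blank is the larger plain disc at (332,254). The recess is visible at about (231.5,206.5). Next I'll refine the centres.

```bash
python3 - <<'E'
import cv2,numpy as np,pickle
from h import *
C=pickle.load(open('cams.pkl','rb'))
def blob(c,seed,thr,zt):
    im=c['image'].astype(int); sat=im.max(2)-im.min(2)
    m=((sat<40)&(im.min(2)>thr)).astype(np.uint8)
    m=cv2.morphologyEx(m,cv2.MORPH_CLOSE,np.ones((3,3)))
    n,l,st,ce=cv2.connectedComponentsWithStats(m,connectivity=4)
    k=l[seed[1],seed[0]]
    cs,_=cv2.findContours((l==k).astype(np.uint8),cv2.RETR_EXTERNAL,cv2.CHAIN_APPROX_NONE)
    p=max(cs,key=cv2.contourArea).reshape(-1,2)
    w=np.array([atz(c,q,zt) for q in p])
    return p,w,st[k]
for n,sd,bd,pl in(('top',(326,203),(325,248),(215,200)),('scene',(233,236),(237,196),(310,262))):
    c=C[n]
    for nm,s,z in(('str',sd,.006),('blank',bd,.008)):
        p,w,st=blob(c,s,125,z); (x,y),r=cv2.minEnclosingCircle(w.astype(np.float32)*1000)
        hull=cv2.convexHull(w.astype(np.float32)*1000); e=cv2.fitEllipse(hull)
        print(n,nm,x,y,r,np.round(e,1) if 0 else e,st)
    p,w,st=blob(c,pl,150,.057)
    print(n,'plate',cv2.minAreaRect(w.astype(np.float32)*1000),st)
E
```

```text
top str 603.3584594726562 -174.58554077148438 30.71929931640625 ((603.0401611328125, -174.69032287597656), (59.57160186767578, 60.77293014526367), 63.98286819458008) [311 194  19  19 288]
top blank 440.4037170410156 -211.58294677734375 41.25606918334961 ((440.90478515625, -211.72805786132812), (79.07948303222656, 80.58343505859375), 91.27200317382812) [320 241  25  26 524]
top plate ((577.8119506835938, 108.5799560546875), (255.56004333496094, 256.9722595214844), 15.52216911315918) [ 180  159  101  100 5540]
scene str -612.1360473632812 -818.7850341796875 1920.067626953125 ((-290.87432861328125, -639.8280639648438), (2821.8330078125, 4591.29345703125), 21.0306396484375) [     0      0    560    420 217762]
scene blank 440.2779541015625 -214.89398193359375 40.45708084106445 ((440.3514404296875, -214.85140991210938), (78.4527359008789, 80.29895782470703), 22.3078670501709) [231 181  29  18 404]
scene plate ((582.8860473632812, 101.09700012207031), (149.48199462890625, 150.00924682617188), 15.525754928588867) [ 293  222   76   59 3126]
```

```bash
python3 - <<'E'
import cv2,numpy as np,pickle
from h import *
C=pickle.load(open('cams.pkl','rb'))
def blob(c,seed,thr,zt):
    im=c['image'].astype(int); sat=im.max(2)-im.min(2)
    m=((sat<40)&(im.min(2)>thr)).astype(np.uint8)
    n,l,st,ce=cv2.connectedComponentsWithStats(m,connectivity=4)
    k=l[seed[1],seed[0]]
    cs,_=cv2.findContours((l==k).astype(np.uint8),cv2.RETR_EXTERNAL,cv2.CHAIN_APPROX_NONE)
    p=max(cs,key=cv2.contourArea).reshape(-1,2)
    return p,np.array([atz(c,q,zt) for q in p],np.float32)*1000,st[k]
c=C['top']
for thr in(180,190,200):
    p,w,st=blob(c,(215,200),thr,.057); print('top plate',thr,cv2.minAreaRect(w),st)
c=C['scene']
for thr in(100,110,130,150):
  for s in((214,232),(234,233),(225,238)):
    p,w,st=blob(c,s,thr,.006)
    if st[4]<1000: print('scene str',thr,cv2.minEnclosingCircle(w),st)
s=C['scene']['image'][215:245,205:243];cv2.imwrite('pics/s.png',cv2.resize(s,None,fx=12,fy=12,interpolation=0))
E
```

```text
top plate 180 ((584.0226440429688, 103.53997802734375), (150.12814331054688, 151.0354461669922), 15.462198257446289) [ 203  178   58   58 2077]
top plate 190 ((584.3473510742188, 103.37230682373047), (147.528076171875, 148.41717529296875), 15.239767074584961) [ 203  178   58   57 1920]
top plate 200 ((583.955810546875, 103.49752807617188), (143.99856567382812, 145.75640869140625), 15.604716300964355) [ 204  181   56   54 1722]
scene str 100 ((604.335205078125, -177.35960388183594), 31.074234008789062) [211 223  25  17 271]
scene str 100 ((604.335205078125, -177.35960388183594), 31.074234008789062) [211 223  25  17 271]
scene str 100 ((604.335205078125, -177.35960388183594), 31.074234008789062) [211 223  25  17 271]
scene str 110 ((603.72021484375, -177.88377380371094), 30.888830184936523) [211 223  25  17 262]
scene str 110 ((603.72021484375, -177.88377380371094), 30.888830184936523) [211 223  25  17 262]
scene str 110 ((603.72021484375, -177.88377380371094), 30.888830184936523) [211 223  25  17 262]
scene str 130 ((604.0499877929688, -177.98965454101562), 29.92945671081543) [212 223  24  17 247]
scene str 130 ((604.0499877929688, -177.98965454101562), 29.92945671081543) [212 223  24  17 247]
scene str 130 ((604.0499877929688, -177.98965454101562), 29.92945671081543) [212 223  24  17 247]
scene str 150 ((603.7922973632812, -178.53273010253906), 29.746461868286133) [212 223  24  17 222]
scene str 150 ((603.7922973632812, -178.53273010253906), 29.746461868286133) [212 223  24  17 222]
scene str 150 ((603.7922973632812, -178.53273010253906), 29.746461868286133) [212 223  24  17 222]
```

```bash
cat >> h.py <<'E'
def st():
    from rig import bot
    s=bot.read_state(); R=np.array(s['tcp_rot']); p=np.array(s['position'])*1000
    yaw=np.degrees(np.arctan2(R[1,0],R[0,0]))
    print('t %.2f p'%s['time_s'],np.round(p,2),'yaw %.2f'%yaw,'tiltz',np.round(R[:,2],4),'F',np.round(s['force'],2),'M',np.round(s['moment'],2),'open %.4f (%.1fmm)'%(s['opening'],s['opening']*87),'j',np.round(s['joint_positions'],1))
    return p,yaw,R
def plan(tx,ty,tz,tyaw=None,n=None,step=38):
    p,yaw,R=st(); tgt=np.array([tx,ty,tz],float); tyaw=yaw if tyaw is None else tyaw
    d=tgt-p; dy=(tyaw-yaw+180)%360-180
    k=max(int(np.ceil(np.linalg.norm(d)/step)),int(np.ceil(abs(dy)/6.9)),1)
    if n: k=max(k,n)
    R=R.copy()
    for i in range(k):
        s=R.T@(d/k); t=-np.radians(dy/k)
        print([[round(float(v),1) for v in s],round(float(t),3)],end=', ')
        c,q=np.cos(t),np.sin(t); R=R@np.array([[c,-q,0],[q,c,0],[0,0,1]])
    print('\nrows',k)
E
python3 -c "
from h import *
plan(603.5,-176.2,120,0,n=20)"
```

```text
t 0.85 p [ 173.83 -600.33  222.57] yaw -73.85 tiltz [ 0.e+00 -1.e-04 -1.e+00] F [ 0.35  0.95 -0.01] M [ 0.01  0.   -0.01] open 1.0001 (87.0mm) j [-84.1  30.2  82.1  -0.   67.7 -10.2]
[[-14.4, -26.5, 5.1], -0.064], [[-12.7, -27.4, 5.1], -0.064], [[-10.9, -28.2, 5.1], -0.064], [[-9.0, -28.8, 5.1], -0.064], [[-7.2, -29.3, 5.1], -0.064], [[-5.3, -29.7, 5.1], -0.064], [[-3.3, -30.0, 5.1], -0.064], [[-1.4, -30.2, 5.1], -0.064], [[0.6, -30.2, 5.1], -0.064], [[2.5, -30.1, 5.1], -0.064], [[4.4, -29.9, 5.1], -0.064], [[6.3, -29.5, 5.1], -0.064], [[8.2, -29.0, 5.1], -0.064], [[10.1, -28.5, 5.1], -0.064], [[11.9, -27.7, 5.1], -0.064], [[13.7, -26.9, 5.1], -0.064], [[15.4, -26.0, 5.1], -0.064], [[17.0, -24.9, 5.1], -0.064], [[18.6, -23.8, 5.1], -0.064], [[20.1, -22.5, 5.1], -0.064], 
rows 20
```

>>> send_rows --motion '[[[-14.4, -26.5, 5.1], -0.064], [[-12.7, -27.4, 5.1], -0.064], [[-10.9, -28.2, 5.1], -0.064], [[-9.0, -28.8, 5.1], -0.064], [[-7.2, -29.3, 5.1], -0.064]]' --gripper 0

```text
time_s: 1.27
position: [0.2796, -0.4991, 0.1972]
tcp_rot: [[0.568, -0.823, -0.0], [-0.823, -0.568, -0.012], [0.009, 0.007, -1.0]]
force: [0.8, 0.6, -0.1]
opening: 1.002
```

>>> send_rows --motion '[[[-5.3, -29.7, 5.1], -0.064], [[-3.3, -30.0, 5.1], -0.064], [[-1.4, -30.2, 5.1], -0.064], [[0.6, -30.2, 5.1], -0.064], [[2.5, -30.1, 5.1], -0.064]]'

```text
time_s: 1.68
position: [0.3911, -0.3881, 0.1702]
tcp_rot: [[0.807, -0.59, 0.001], [-0.59, -0.807, -0.014], [0.009, 0.01, -1.0]]
force: [-0.4, 0.8, 0.4]
opening: 1.002
```

>>> send_rows --motion '[[[4.4, -29.9, 5.1], -0.064], [[6.3, -29.5, 5.1], -0.064], [[8.2, -29.0, 5.1], -0.064], [[10.1, -28.5, 5.1], -0.064], [[11.9, -27.7, 5.1], -0.064]]'

```text
time_s: 2.1
position: [0.502, -0.2753, 0.1431]
tcp_rot: [[0.957, -0.291, 0.004], [-0.291, -0.957, -0.016], [0.008, 0.014, -1.0]]
force: [-0.3, -0.7, 0.3]
opening: 1.003
```

```bash
python3 -c "
from h import *
st()
plan(603.5,-176.2,120,0,n=5)"
```

```text
t 2.10 p [ 501.99 -275.26  143.07] yaw -16.93 tiltz [ 0.0036 -0.0162 -0.9999] F [-0.32 -0.75  0.27] M [-0.04 -0.08 -0.04] open 1.0033 (87.3mm) j [-39.6  31.9  94.5  -0.7  52.8 -22.2]
t 2.10 p [ 501.99 -275.26  143.07] yaw -16.93 tiltz [ 0.0036 -0.0162 -0.9999] F [-0.32 -0.75  0.27] M [-0.04 -0.08 -0.04] open 1.0033 (87.3mm) j [-39.6  31.9  94.5  -0.7  52.8 -22.2]
[[13.6, -24.9, 4.4], -0.059], [[15.1, -24.1, 4.4], -0.059], [[16.5, -23.2, 4.4], -0.059], [[17.8, -22.1, 4.4], -0.059], [[19.1, -21.0, 4.4], -0.059], 
rows 5
```

>>> send_rows --motion '[[[13.6, -24.9, 4.4], -0.059], [[15.1, -24.1, 4.4], -0.059], [[16.5, -23.2, 4.4], -0.059], [[17.8, -22.1, 4.4], -0.059], [[19.1, -21.0, 4.4], -0.059]]'

```text
time_s: 2.52
position: [0.6084, -0.1694, 0.119]
tcp_rot: [[1.0, 0.016, 0.005], [0.016, -1.0, -0.017], [0.004, 0.017, -1.0]]
force: [-0.3, -0.3, -0.3]
opening: 1.004
```

```bash
python3 -c "
from h import *
from rig import capture
import pickle
plan(603.5,-176.2,50,0,n=5)
for i in range(4):
  C={n:capture(n) for n in('scene','top')}
  st()
pickle.dump(C,open('c1.pkl','wb'))
cv2.imwrite('pics/over.png',C['scene']['image'])
"
```

```text
t 2.52 p [ 608.42 -169.35  119.02] yaw 0.93 tiltz [ 0.0047 -0.0169 -0.9998] F [-0.32 -0.29 -0.33] M [-0.04 -0.15 -0.  ] open 1.0042 (87.4mm) j [-25.3  37.7  86.6  -0.9  55.1 -25.7]
[[-1.1, 1.1, 13.8], 0.003], [[-1.1, 1.1, 13.8], 0.003], [[-1.1, 1.1, 13.8], 0.003], [[-1.1, 1.1, 13.8], 0.003], [[-1.1, 1.1, 13.8], 0.003], 
rows 5
t 2.62 p [ 609.97 -167.14  118.51] yaw 1.05 tiltz [ 0.006  -0.0159 -0.9999] F [-0.78 -0.98  0.71] M [ 0.03 -0.05  0.02] open 0.9992 (86.9mm) j [-25.1  37.8  86.5  -0.8  55.  -25.7]
t 2.72 p [ 607.46 -169.84  118.85] yaw 0.83 tiltz [ 0.0037 -0.0168 -0.9999] F [-0.64 -0.05  0.4 ] M [-0.08 -0.14  0.05] open 0.9988 (86.9mm) j [-25.4  37.7  86.7  -1.   55.  -25.7]
t 2.82 p [ 606.72 -171.17  119.23] yaw 0.69 tiltz [ 0.0039 -0.0169 -0.9998] F [-0.32 -0.74  0.27] M [ 0.02 -0.11 -0.01] open 0.9944 (86.5mm) j [-25.5  37.6  86.7  -1.   55.  -25.7]
t 2.92 p [ 606.62 -171.63  119.42] yaw 0.63 tiltz [ 0.0042 -0.0169 -0.9998] F [-0.31  0.15 -0.8 ] M [ 0.02 -0.15 -0.04] open 1.0015 (87.1mm) j [-25.6  37.6  86.7  -0.9  55.  -25.7]
```

View pics/over.png

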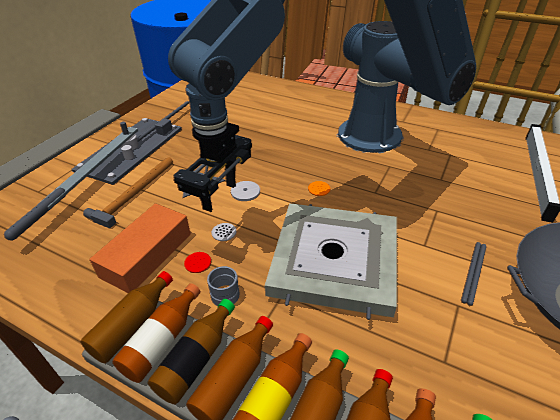

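```bash
python3 -c "
from h import *
plan(603.5,-176.2,45,0,n=10)
"
```

```text
t 2.92 p [ 606.62 -171.63  119.42] yaw 0.63 tiltz [ 0.0042 -0.0169 -0.9998] F [-0.31  0.15 -0.8 ] M [ 0.02 -0.15 -0.04] open 1.0015 (87.1mm) j [-25.6  37.6  86.7  -0.9  55.  -25.7]
[[-0.3, 0.3, 7.4], 0.001], [[-0.3, 0.3, 7.4], 0.001], [[-0.3, 0.3, 7.4], 0.001], [[-0.3, 0.3, 7.4], 0.001], [[-0.3, 0.3, 7.4], 0.001], [[-0.3, 0.3, 7.4], 0.001], [[-0.3, 0.3, 7.4], 0.001], [[-0.3, 0.3, 7.4], 0.001], [[-0.3, 0.3, 7.4], 0.001], [[-0.3, 0.3, 7.4], 0.001], 
rows 10
```

>>> send_rows --motion '[[[-0.6, 0.6, 12], 0.002], [[-0.6, 0.6, 14], 0.002], [[-0.6, 0.6, 14], 0.002], [[-0.6, 0.6, 12], 0.002], [[-0.6, 0.6, 8], 0.002]]'

```text
time_s: 3.33
position: [0.6032, -0.1817, 0.0589]
tcp_rot: [[1.0, -0.008, 0.01], [-0.008, -1.0, -0.02], [0.01, 0.02, -1.0]]
force: [-0.8, 0.8, 0.2]
opening: 1.002
```

>>> send_rows --motion '[[[0, 0, 5], 0], [[0, 0, 3], 0], [[0, 0, 2], 0], [[0, 0, 0], 0], [[0, 0, 0], 0]]'

```text
time_s: 3.75
position: [0.6006, -0.1835, 0.0453]
tcp_rot: [[1.0, -0.012, 0.006], [-0.012, -1.0, -0.018], [0.006, 0.018, -1.0]]
force: [-0.1, 0.2, -0.6]
opening: 1.001
```

```bash
python3 -c "
from h import *
from rig import capture
C={n:capture(n) for n in('scene','top')}
plan(603.5,-176.2,15,0,n=5)
a=C['top']['image'][165:245,270:370]; b=C['scene']['image'][180:280,170:270]
cv2.imwrite('pics/ov2.png',np.hstack([cv2.resize(a,(500,400)),cv2.resize(b,(400,400))])[:,:800])
"
```

```text
t 3.85 p [ 600.79 -183.45   45.55] yaw -0.68 tiltz [ 0.0062 -0.0186 -0.9998] F [-0.05  0.79  0.23] M [-0.03 -0.07  0.02] open 1.0001 (87.0mm) j [-26.8  43.5  89.3  -1.1  46.4 -25.3]
[[0.5, -1.6, 6.1], -0.002], [[0.5, -1.6, 6.1], -0.002], [[0.5, -1.6, 6.1], -0.002], [[0.5, -1.6, 6.1], -0.002], [[0.5, -1.6, 6.1], -0.002], 
rows 5
```

View pics/ov2.png

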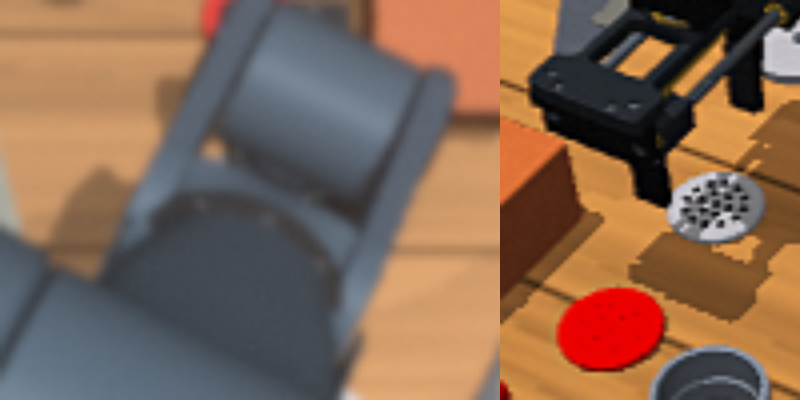

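>>> send_rows --motion '[[[1, -2.5, 4], 0], [[1, -2.5, 5], 0], [[0.5, -1.5, 5], 0], [[0, 0, 4], 0], [[0, 0, 2], 0]]'

```text
time_s: 4.27
position: [0.6056, -0.1767, 0.0258]
tcp_rot: [[1.0, -0.011, 0.011], [-0.011, -1.0, -0.021], [0.011, 0.02, -1.0]]
force: [-0.1, -0.3, 0.4]
opening: 1.001
```

>>> send_rows --motion '[[[0, 0, 1], 0], [[0, 0, 0], 0], [[0, 0, 0], 0], [[0, 0, 0], 0], [[0, 0, 0], 0]]'

```text
time_s: 4.68
position: [0.605, -0.1763, 0.0233]
tcp_rot: [[1.0, -0.011, 0.009], [-0.01, -1.0, -0.02], [0.009, 0.02, -1.0]]
force: [-0.2, 0.1, 0.5]
opening: 0.997
```

```bash
python3 -c "
from h import *
plan(603.5,-176.2,2,0,n=5)
"
```

```text
t 4.68 p [ 604.96 -176.27   23.3 ] yaw -0.60 tiltz [ 0.0085 -0.0197 -0.9998] F [-0.23  0.07  0.47] M [ 0.03 -0.11 -0.05] open 0.9974 (86.8mm) j [-26.   45.5  89.4  -1.1  44.1 -24.6]
[[-0.3, -0.1, 4.3], -0.002], [[-0.3, -0.1, 4.3], -0.002], [[-0.3, -0.1, 4.3], -0.002], [[-0.3, -0.1, 4.3], -0.002], [[-0.3, -0.1, 4.3], -0.002], 
rows 5
```

>>> send_rows --motion '[[[-0.4, 0, 4], 0], [[-0.4, 0, 4], 0], [[-0.3, 0, 4], 0], [[0, 0, 3], 0], [[0, 0, 2], 0]]'

```text
time_s: 5.1
position: [0.6045, -0.1772, 0.0057]
tcp_rot: [[1.0, -0.011, 0.01], [-0.011, -1.0, -0.021], [0.011, 0.02, -1.0]]
force: [0.2, -0.1, 0.3]
opening: 1.003
```

>>> send_rows --motion '[[[0, 0, 1], 0], [[0, 0, 0], 0], [[0, 0, 0], 0], [[0, 0, 0], 0], [[0, 0, 0], 0]]'

```text
time_s: 5.52
position: [0.604, -0.177, 0.0034]
tcp_rot: [[1.0, -0.011, 0.009], [-0.011, -1.0, -0.02], [0.009, 0.02, -1.0]]
force: [-0.2, 0.3, -0.5]
opening: 0.999
```

```bash
python3 -c "
from h import *
plan(603.5,-176.2,2,0)
"
```

```text
t 5.52 p [ 603.95 -177.01    3.4 ] yaw -0.63 tiltz [ 0.0088 -0.0198 -0.9998] F [-0.24  0.31 -0.53] M [ 0.01 -0.09  0.05] open 0.9994 (86.9mm) j [-26.1  47.3  89.8  -1.2  42.  -24.6]
[[-0.5, -0.8, 1.4], -0.011], 
rows 1
```

>>> send_rows --motion '[[[0, -0.8, 1.2], 0], [[0, 0, 0], 0], [[0, 0, 0], 0], [[0, 0, 0], 0], [[0, 0, 0], 0]]'

```text
time_s: 5.93
position: [0.6044, -0.1762, 0.0026]
tcp_rot: [[1.0, -0.011, 0.01], [-0.011, -1.0, -0.02], [0.01, 0.02, -1.0]]
force: [0.2, -0.3, 0.5]
opening: 0.998
```

>>> send_rows --motion '[[[0, 0, 0], 0], [[0, 0, 0], 0], [[0, 0, 0], 0], [[0, 0, 0], 0], [[0, 0, 0], 0]]' --gripper 0.5

```text
time_s: 6.35
position: [0.6044, -0.1763, 0.0028]
tcp_rot: [[1.0, -0.011, 0.01], [-0.011, -1.0, -0.02], [0.01, 0.02, -1.0]]
force: [0.0, -0.3, -1.0]
opening: 0.704
```

```bash
python3 -c "
from h import *
st()
"
```

```text
t 6.35 p [ 604.45 -176.29    2.79] yaw -0.62 tiltz [ 0.01   -0.0204 -0.9997] F [ 0.01 -0.25 -1.02] M [-0.02 -0.07 -0.03] open 0.7044 (61.3mm) j [-26.   47.3  89.8  -1.2  41.8 -24.5]
```

>>> send_rows --motion '[[[0, 0, -2], 0], [[0, 0, -6], 0], [[0, 0, -12], 0], [[0, 0, -18], 0], [[0, 0, -18], 0]]'

```text
time_s: 6.77
position: [0.6003, -0.1735, 0.0576]
tcp_rot: [[1.0, -0.011, 0.0], [-0.011, -1.0, -0.016], [0.0, 0.016, -1.0]]
force: [1.4, 0.1, -0.4]
opening: 0.685
```

>>> send_rows --motion '[[[0, 0, -18], 0], [[0, -4, -14], 0], [[0, -8, -8], 0], [[0, -12, -4], 0], [[0, -16, 0], 0]]'

```text
time_s: 7.18
position: [0.6038, -0.1349, 0.1117]
tcp_rot: [[1.0, -0.015, 0.012], [-0.015, -1.0, -0.021], [0.012, 0.021, -1.0]]
force: [0.4, 0.7, -0.4]
opening: 0.685
```

```bash
python3 -c "
from h import *
from rig import capture
c=capture('scene')
plan(594.7,60,95,0,n=10)
cv2.imwrite('pics/lift.png',cv2.resize(c['image'][130:330,150:420],None,fx=2.8,fy=2.8))
"
```

```text
t 7.23 p [ 602.81 -130.67  111.16] yaw -0.76 tiltz [ 0.0093 -0.0181 -0.9998] F [-1.55  2.37 -0.81] M [ 0.16 -0.02 -0.01] open 0.6853 (59.6mm) j [-22.2  37.3  89.3  -1.   52.5 -20.9]
[[-1.1, -19.1, 1.3], -0.001], [[-1.1, -19.1, 1.3], -0.001], [[-1.0, -19.1, 1.3], -0.001], [[-1.0, -19.1, 1.3], -0.001], [[-1.0, -19.1, 1.3], -0.001], [[-1.0, -19.1, 1.3], -0.001], [[-0.9, -19.1, 1.3], -0.001], [[-0.9, -19.1, 1.3], -0.001], [[-0.9, -19.1, 1.3], -0.001], [[-0.9, -19.1, 1.3], -0.001], 
rows 10
```

View pics/lift.png

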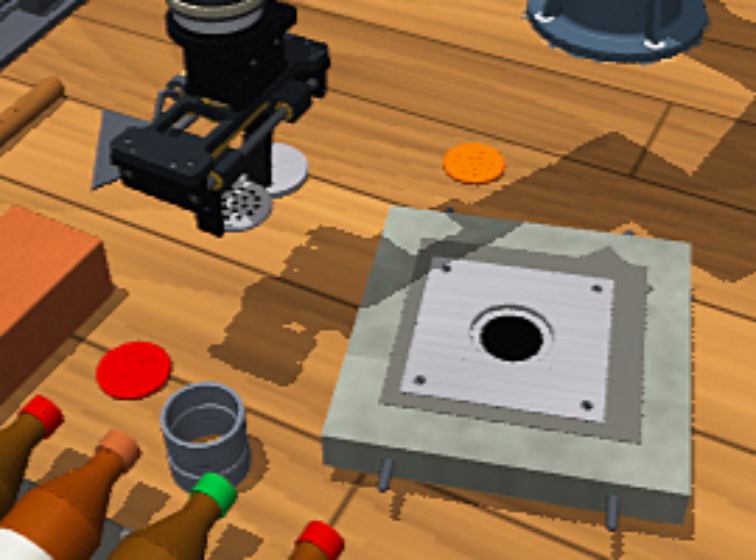

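```bash
python3 -c "
from h import *
from rig import capture
c=capture('scene')
st()
cv2.imwrite('pics/lift2.png',cv2.resize(c['image'][175:225,200:275],None,fx=10,fy=10,interpolation=cv2.INTER_CUBIC))
"
```

```text
t 7.28 p [ 602.39 -131.79  110.42] yaw -0.65 tiltz [ 0.0079 -0.0189 -0.9998] F [-0.21 -0.3  -1.35] M [ 0.02 -0.09  0.  ] open 0.6868 (59.8mm) j [-22.3  37.4  89.3  -1.   52.5 -21. ]
```

View pics/lift2.png

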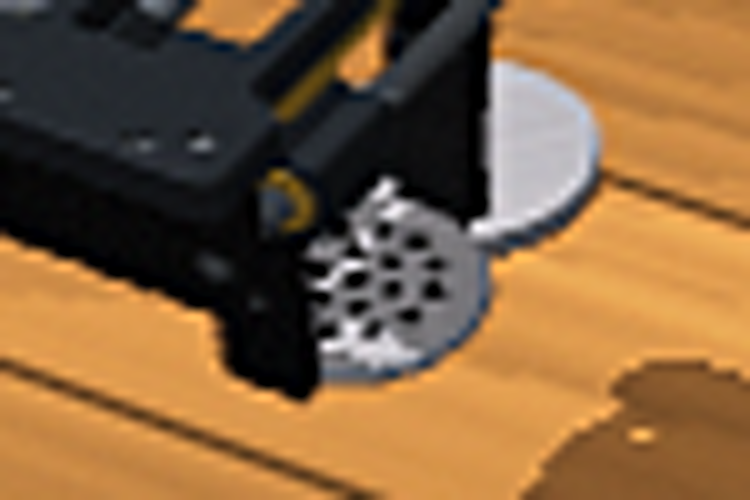

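>>> send_rows --motion '[[[0, -6, 0], 0], [[0, -10, 1], 0], [[0, -14, 1], 0], [[0, -18, 1], 0], [[0, -20, 1], 0]]'

```text
time_s: 7.7
position: [0.6024, -0.062, 0.1029]
tcp_rot: [[1.0, -0.016, 0.005], [-0.015, -1.0, -0.019], [0.006, 0.019, -1.0]]
force: [-0.2, -0.6, -0.4]
opening: 0.687
```

>>> send_rows --motion '[[[-1, -20, 1], 0], [[-1, -20, 1], 0], [[-1, -20, 1], 0], [[-1, -18, 1], 0], [[-1, -14, 1], 0]]'

```text
time_s: 8.12
position: [0.5957, 0.0397, 0.0922]
tcp_rot: [[1.0, -0.016, -0.001], [-0.016, -1.0, -0.017], [-0.001, 0.017, -1.0]]
force: [-0.8, 0.3, -1.3]
opening: 0.686
```

>>> send_rows --motion '[[[0, -10, 1], 0], [[0, -6, 1], 0], [[0, -3, 0], 0], [[0, 0, 0], 0], [[0, 0, 0], 0]]'

```text
time_s: 8.53
position: [0.5933, 0.0651, 0.0873]
tcp_rot: [[1.0, -0.011, -0.007], [-0.011, -1.0, -0.016], [-0.007, 0.016, -1.0]]
force: [0.0, -0.6, -1.0]
opening: 0.688
```

```bash
python3 -c "
from h import *
plan(594.7,60,75,0,n=5)
"
```

```text
t 8.53 p [593.28  65.15  87.28] yaw -0.61 tiltz [-0.0068 -0.0161 -0.9998] F [ 0.04 -0.59 -0.95] M [-0.03 -0.12 -0.01] open 0.6881 (59.9mm) j [-4.  38.5 92.1 -1.2 49.7 -2.5]
[[0.3, 1.0, 2.5], -0.002], [[0.3, 1.0, 2.5], -0.002], [[0.3, 1.0, 2.5], -0.002], [[0.3, 1.0, 2.5], -0.002], [[0.3, 1.0, 2.5], -0.002], 
rows 5
```

>>> send_rows --motion '[[[0.5, 1.5, 3], 0], [[0.5, 1.5, 3], 0], [[0, 1.5, 4], 0], [[0, 0, 3], 0], [[0, 0, 1.5], 0]]'

```text
time_s: 8.95
position: [0.5955, 0.0565, 0.0721]
tcp_rot: [[1.0, -0.015, -0.005], [-0.015, -1.0, -0.017], [-0.005, 0.017, -1.0]]
force: [0.8, -0.0, -1.0]
opening: 0.681
```

>>> send_rows --motion '[[[0, 0, 0.5], 0], [[0, 0, 0], 0], [[0, 0, 0], 0], [[0, 0, 0], 0], [[0, 0, 0], 0]]'

```text
time_s: 9.37
position: [0.5952, 0.0555, 0.0707]
tcp_rot: [[1.0, -0.016, -0.006], [-0.017, -1.0, -0.017], [-0.006, 0.017, -1.0]]
force: [0.4, -0.6, -2.2]
opening: 0.687
```

```bash
python3 -c "
from h import *
from rig import capture
c=capture('scene');t=capture('top')
plan(594.7,60,64,0,n=5)
cv2.imwrite('pics/ab.png',np.hstack([cv2.resize(c['image'][180:310,260:410],None,fx=4,fy=4,interpolation=cv2.INTER_CUBIC)]))
"
```

```text
t 9.47 p [595.17  55.57  70.69] yaw -0.95 tiltz [-0.0062 -0.0168 -0.9998] F [-0.37 -0.11 -0.46] M [ 0.   -0.12  0.05] open 0.6846 (59.6mm) j [-4.9 40.  92.5 -1.3 47.8 -3. ]
[[-0.1, -0.9, 1.3], -0.003], [[-0.1, -0.9, 1.3], -0.003], [[-0.1, -0.9, 1.3], -0.003], [[-0.1, -0.9, 1.3], -0.003], [[-0.1, -0.9, 1.3], -0.003], 
rows 5
```

View pics/ab.png

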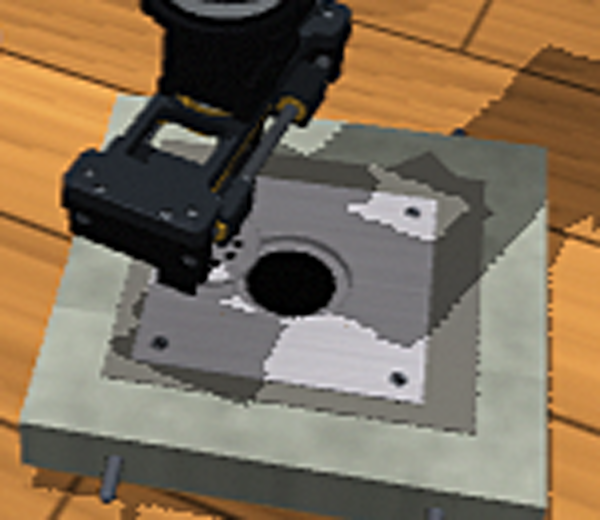

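>>> send_rows --motion '[[[0, -1, 1.5], 0], [[0, -1, 1.5], 0], [[0, -0.7, 1.5], 0], [[0, 0, 1], 0], [[0, 0, 0], 0]]'

```text
time_s: 9.88
position: [0.5954, 0.0588, 0.065]
tcp_rot: [[1.0, -0.016, -0.005], [-0.016, -1.0, -0.017], [-0.005, 0.017, -1.0]]
force: [-0.4, -0.4, -1.0]
opening: 0.69
```

>>> send_rows --motion '[[[0, 0, 0.3], 0], [[0, 0, 0.3], 0], [[0, 0, 0.3], 0], [[0, 0, 0], 0], [[0, 0, 0], 0]]'

```text
time_s: 10.3
position: [0.5953, 0.0589, 0.0638]
tcp_rot: [[1.0, -0.016, -0.006], [-0.016, -1.0, -0.017], [-0.005, 0.017, -1.0]]
force: [-0.6, -0.1, -0.9]
opening: 0.686
```

>>> send_rows --motion '[[[0, 0, 0.3], 0], [[0, 0, 0.3], 0], [[0, 0, 0.3], 0], [[0, 0, 0], 0], [[0, 0, 0], 0]]'

```text
time_s: 10.72
position: [0.5954, 0.0588, 0.0629]
tcp_rot: [[1.0, -0.016, -0.005], [-0.016, -1.0, -0.017], [-0.005, 0.017, -1.0]]
force: [0.1, 0.3, -0.7]
opening: 0.691
```

```bash
python3 -c "
from h import *
st()
"
```

```text
t 10.72 p [595.38  58.76  62.93] yaw -0.92 tiltz [-0.0054 -0.0169 -0.9998] F [ 0.13  0.27 -0.67] M [ 0.04 -0.09  0.  ] open 0.6912 (60.1mm) j [-4.5 40.7 92.6 -1.4 46.9 -2.7]
```

>>> send_rows --motion '[[[0, 0, 0.3], 0], [[0, 0, 0.3], 0], [[0, 0, 0.2], 0], [[0, 0, 0], 0], [[0, 0, 0], 0]]'

```text
time_s: 11.13
position: [0.5954, 0.0587, 0.0621]
tcp_rot: [[1.0, -0.016, -0.005], [-0.016, -1.0, -0.017], [-0.005, 0.017, -1.0]]
force: [0.1, 0.7, -0.9]
opening: 0.685
```

```bash
python3 -c "
from h import *
st()
"
```

```text
t 11.13 p [595.4   58.73  62.05] yaw -0.92 tiltz [-0.0054 -0.0169 -0.9998] F [ 0.1   0.69 -0.86] M [-0.02 -0.06  0.04] open 0.6852 (59.6mm) j [-4.5 40.8 92.6 -1.4 46.8 -2.7]
```

>>> send_rows --motion '[[[0, 0, 0.3], 0], [[0, 0, 0.3], 0], [[0, 0, 0.2], 0], [[0, 0, 0], 0], [[0, 0, 0], 0]]'

```text
time_s: 11.55
position: [0.5954, 0.0587, 0.0612]
tcp_rot: [[1.0, -0.016, -0.005], [-0.016, -1.0, -0.017], [-0.005, 0.017, -1.0]]
force: [0.1, 0.0, -0.7]
opening: 0.687
```

>>> send_rows --motion '[[[0, 0, 0.2], 0], [[0, 0, 0.2], 0], [[0, 0, 0.2], 0], [[0, 0, 0], 0], [[0, 0, 0], 0]]'

```text
time_s: 11.97
position: [0.5954, 0.0587, 0.0605]
tcp_rot: [[1.0, -0.016, -0.005], [-0.016, -1.0, -0.017], [-0.005, 0.017, -1.0]]
force: [0.1, 0.5, 0.1]
opening: 0.689
```

```bash
python3 -c "
from h import *
st()
"
```

```text
t 11.97 p [595.45  58.71  60.51] yaw -0.91 tiltz [-0.0052 -0.0169 -0.9998] F [0.13 0.46 0.1 ] M [-0.01 -0.12  0.01] open 0.6887 (59.9mm) j [-4.5 40.9 92.7 -1.4 46.6 -2.7]
```

>>> send_rows --motion '[[[0, 0, 0.15], 0], [[0, 0, 0.15], 0], [[0, 0, 0.1], 0], [[0, 0, 0], 0], [[0, 0, 0], 0]]'

```text
time_s: 12.38
position: [0.5955, 0.0587, 0.0602]
tcp_rot: [[1.0, -0.016, -0.005], [-0.016, -1.0, -0.017], [-0.005, 0.017, -1.0]]
force: [1.4, 0.4, -0.1]
opening: 0.682
```

```bash
python3 -c "
from h import *
from rig import capture
for i in range(2):
  c=capture('scene'); st()
"
```

```text
t 12.43 p [595.52  58.71  60.2 ] yaw -0.92 tiltz [-0.005  -0.0169 -0.9998] F [ 0.52 -0.28 -0.82] M [-0.06 -0.13 -0.02] open 0.6826 (59.4mm) j [-4.5 40.9 92.7 -1.4 46.6 -2.7]
t 12.48 p [595.51  58.7   60.19] yaw -0.91 tiltz [-0.0051 -0.0169 -0.9998] F [-0.55  0.   -0.69] M [-0.07 -0.1  -0.01] open 0.6856 (59.7mm) j [-4.5 40.9 92.7 -1.4 46.6 -2.7]
```

>>> send_rows --motion '[[[0, 0, 0.15], 0], [[0, 0, 0.15], 0], [[0, 0, 0.1], 0], [[0, 0, 0], 0], [[0, 0, 0], 0]]'

```text
time_s: 12.9
position: [0.5957, 0.0587, 0.0601]
tcp_rot: [[1.0, -0.016, -0.004], [-0.016, -1.0, -0.017], [-0.004, 0.017, -1.0]]
force: [-0.0, -0.4, -1.2]
opening: 0.686
```

```bash
python3 -c "
from h import *
from rig import capture
for i in range(2):
  c=capture('scene'); st()
"
```

```text
t 12.95 p [595.74  58.67  60.12] yaw -0.91 tiltz [-0.0044 -0.017  -0.9998] F [ 1.39  0.74 -0.78] M [-0.03 -0.12  0.05] open 0.6828 (59.4mm) j [-4.5 40.9 92.7 -1.4 46.6 -2.7]
t 13.00 p [595.7   58.68  60.1 ] yaw -0.92 tiltz [-0.0045 -0.017  -0.9998] F [-0.81 -0.29 -0.65] M [ 0.02 -0.12  0.03] open 0.6816 (59.3mm) j [-4.5 40.9 92.7 -1.4 46.6 -2.7]
```

>>> send_rows --motion '[[[0, 0, 0.3], 0], [[0, 0, 0.3], 0], [[0, 0, 0], 0], [[0, 0, 0], 0], [[0, 0, 0], 0]]'

```text
time_s: 13.42
position: [0.5961, 0.0586, 0.06]
tcp_rot: [[1.0, -0.016, -0.003], [-0.016, -1.0, -0.017], [-0.003, 0.017, -1.0]]
force: [-0.7, -0.3, 0.2]
opening: 0.686
```

```bash
python3 -c "
from h import *
from rig import capture
for i in range(3):
  c=capture('scene'); st()
cv2.imwrite('pics/ab3.png',np.hstack([cv2.resize(c['image'][180:310,260:410],None,fx=4,fy=4,interpolation=cv2.INTER_CUBIC)]))
"
```

```text
t 13.47 p [596.12  58.65  60.  ] yaw -0.91 tiltz [-0.0034 -0.0171 -0.9998] F [0.42 0.47 0.9 ] M [ 0.01 -0.06 -0.01] open 0.6852 (59.6mm) j [-4.5 41.  92.7 -1.4 46.5 -2.7]
t 13.52 p [596.11  58.67  60.01] yaw -0.91 tiltz [-0.0034 -0.017  -0.9998] F [-0.3   0.19  1.16] M [-0.03 -0.12  0.03] open 0.6874 (59.8mm) j [-4.5 41.  92.7 -1.4 46.5 -2.7]
t 13.57 p [596.11  58.64  60.01] yaw -0.91 tiltz [-0.0035 -0.0171 -0.9998] F [-0.58 -0.83  0.81] M [-0.   -0.11 -0.  ] open 0.6835 (59.5mm) j [-4.5 41.  92.7 -1.4 46.5 -2.7]
```

View pics/ab3.png

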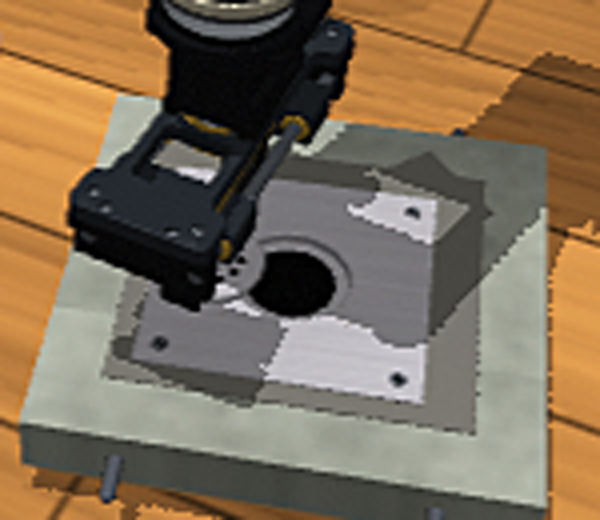

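>>> send_rows --motion '[[[0, 0, 0], 0], [[0, 0, 0], 0], [[0, 0, 0], 0], [[0, 0, 0], 0], [[0, 0, 0], 0]]' --gripper 0.22

```text
time_s: 13.98
position: [0.5961, 0.0586, 0.0598]
tcp_rot: [[1.0, -0.016, -0.004], [-0.016, -1.0, -0.017], [-0.003, 0.017, -1.0]]
force: [0.4, 0.6, -0.3]
opening: 0.777
```

```bash
python3 -c "
from h import *
from rig import capture
for i in range(2):
  c=capture('scene'); st()
cv2.imwrite('pics/ab4.png',np.hstack([cv2.resize(c['image'][220:280,285:365],None,fx=9,fy=9,interpolation=cv2.INTER_CUBIC)]))
"
```

```text
t 14.03 p [596.11  58.63  59.73] yaw -0.91 tiltz [-0.0036 -0.0171 -0.9998] F [0.34 0.43 0.58] M [-0.01 -0.1  -0.01] open 0.7820 (68.0mm) j [-4.5 41.  92.7 -1.4 46.5 -2.7]
t 14.08 p [596.11  58.62  59.75] yaw -0.91 tiltz [-0.0036 -0.0171 -0.9998] F [-0.1   0.43  0.13] M [-0.   -0.08 -0.02] open 0.7752 (67.4mm) j [-4.5 41.  92.7 -1.4 46.5 -2.7]
```

View pics/ab4.png

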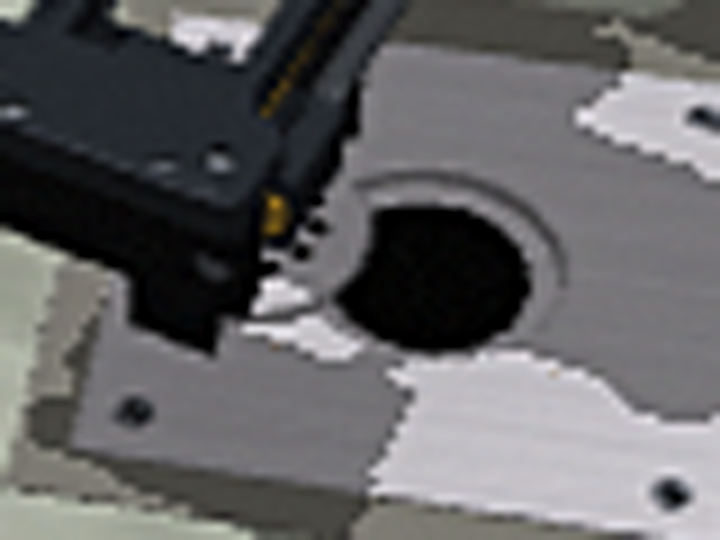

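```bash
python3 -c "
from h import *
from rig import capture
c=capture('scene'); st()
import pickle; pickle.dump(c,open('c2.pkl','wb'))
k=9
im=cv2.resize(c['image'][220:280,285:365],None,fx=k,fy=k,interpolation=cv2.INTER_CUBIC)
a=np.linspace(0,2*np.pi,100)
def circ(x,y,z,r,col):
  P=np.c_[x+r*np.cos(a),y+r*np.sin(a),0*a+z]/1000
  q=(proj(c,P)-[285,220]+.5)*k
  cv2.polylines(im,[q.astype(int)],True,col,1)
circ(582.9,101.1,57,32.25,(0,0,255))
circ(596.1,58.6,63,31-1.5,(0,255,0))
circ(596.1,58.6,60,31,(255,255,0))
cv2.imwrite('pics/ab5.png',im)
"
```

```text
t 14.13 p [596.09  58.65  59.76] yaw -0.91 tiltz [-0.0036 -0.017  -0.9998] F [ 0.16 -0.1  -0.09] M [-0.04 -0.11  0.03] open 0.7779 (67.7mm) j [-4.5 41.  92.7 -1.4 46.5 -2.7]
```

View pics/ab5.png

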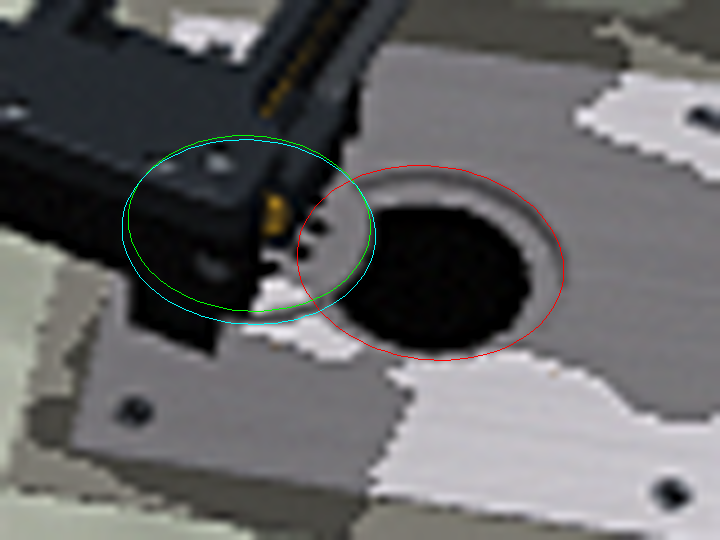

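>>> send_rows --motion '[[[0, 0, 0], 0], [[0, 0, 0], 0], [[0, 0, 0], 0], [[0, 0, 0], 0], [[0, 0, 0], 0]]' --gripper 0.5

```text
time_s: 14.55
position: [0.5962, 0.0586, 0.0598]
tcp_rot: [[1.0, -0.016, -0.004], [-0.016, -1.0, -0.017], [-0.003, 0.017, -1.0]]
force: [-0.4, -0.4, 0.0]
opening: 0.689
```

>>> send_rows --motion '[[[-0.3, -1, -0.1], 0], [[-0.6, -2, 0], 0], [[-0.8, -3, 0], 0], [[-0.8, -3, 0], 0], [[-0.6, -2, 0], 0]]'

```text
time_s: 14.97
position: [0.5932, 0.0701, 0.0598]
tcp_rot: [[1.0, -0.017, -0.003], [-0.017, -1.0, -0.017], [-0.003, 0.017, -1.0]]
force: [-0.2, -0.1, 0.3]
opening: 0.683
```

```bash
python3 -c "
from h import *
plan(583.8,102,60,None,n=10)"
```

```text
t 14.97 p [593.19  70.11  59.76] yaw -0.95 tiltz [-0.0032 -0.0173 -0.9998] F [-0.17 -0.08  0.28] M [-0.03 -0.16 -0.08] open 0.6827 (59.4mm) j [-3.4 40.9 92.9 -1.4 46.3 -1.5]
[[-1.0, -3.2, -0.1], -0.0], [[-1.0, -3.2, -0.1], -0.0], [[-1.0, -3.2, -0.1], -0.0], [[-1.0, -3.2, -0.1], -0.0], [[-1.0, -3.2, -0.1], -0.0], [[-1.0, -3.2, -0.1], -0.0], [[-1.0, -3.2, -0.1], -0.0], [[-1.0, -3.2, -0.1], -0.0], [[-1.0, -3.2, -0.1], -0.0], [[-1.0, -3.2, -0.1], -0.0], 
rows 10
```

>>> send_rows --motion '[[[-0.9, -3, 0], 0], [[-0.9, -3, 0], 0], [[-0.9, -3, 0], 0], [[-0.9, -3, 0], 0], [[-0.9, -3, 0], 0]]'

```text
time_s: 15.38
position: [0.5886, 0.0871, 0.0597]
tcp_rot: [[1.0, -0.016, -0.003], [-0.016, -1.0, -0.017], [-0.002, 0.017, -1.0]]
force: [0.4, -0.6, 0.2]
opening: 0.684
```

>>> send_rows --motion '[[[-0.9, -3, 0], 0], [[-0.9, -3, 0], 0], [[-0.6, -2, 0], 0], [[-0.3, -1, 0], 0], [[0, 0, 0], 0]]'

```text
time_s: 15.8
position: [0.5854, 0.0982, 0.0595]
tcp_rot: [[1.0, -0.015, -0.003], [-0.015, -1.0, -0.017], [-0.003, 0.017, -1.0]]
force: [0.8, 0.2, -0.2]
opening: 0.684
```

```bash
python3 -c "
from h import *
plan(583.8,102,60,None,n=5)"
```

```text
t 15.80 p [585.38  98.2   59.52] yaw -0.85 tiltz [-0.0029 -0.0172 -0.9998] F [ 0.83  0.16 -0.2 ] M [-0.05 -0.11  0.05] open 0.6837 (59.5mm) j [-0.7 40.7 93.5 -1.4 46.   1.1]
[[-0.3, -0.8, -0.1], -0.0], [[-0.3, -0.8, -0.1], -0.0], [[-0.3, -0.8, -0.1], -0.0], [[-0.3, -0.8, -0.1], -0.0], [[-0.3, -0.8, -0.1], -0.0], 
rows 5
```

>>> send_rows --motion '[[[-0.4, -1, 0], 0], [[-0.4, -1, 0], 0], [[-0.4, -1, 0], 0], [[-0.3, -0.6, 0], 0], [[0, 0, 0], 0]]'

```text
time_s: 16.22
position: [0.5832, 0.102, 0.0589]
tcp_rot: [[1.0, -0.015, -0.004], [-0.015, -1.0, -0.017], [-0.004, 0.017, -1.0]]
force: [0.0, 0.5, -0.8]
opening: 0.686
```

```bash
python3 -c "
from h import *
from rig import capture
c=capture('scene'); p,_,_=st()
k=9
im=cv2.resize(c['image'][220:280,285:365],None,fx=k,fy=k,interpolation=cv2.INTER_CUBIC)
a=np.linspace(0,2*np.pi,100)
def circ(x,y,z,r,col):
  P=np.c_[x+r*np.cos(a),y+r*np.sin(a),0*a+z]/1000
  q=(proj(c,P)-[285,220]+.5)*k
  cv2.polylines(im,[q.astype(int)],True,col,1)
circ(582.9,101.1,57,32.25,(0,0,255))
circ(p[0],p[1],60,31,(255,255,0))
cv2.imwrite('pics/ab6.png',im)
"
```

```text
t 16.27 p [583.2  101.91  58.85] yaw -0.89 tiltz [-0.0045 -0.0171 -0.9998] F [ 0.52  0.03 -1.18] M [ 0.05 -0.09 -0.02] open 0.6854 (59.6mm) j [-0.4 40.7 93.6 -1.4 45.9  1.5]
```

View pics/ab6.png

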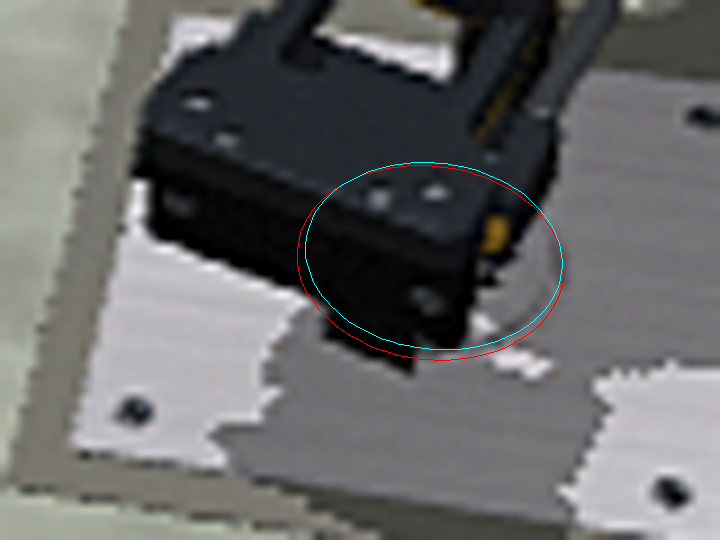

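TCP z has fallen from 59.5 to 58.85 mm and the support force has gone, so the disc is over the recess. Releasing now.

>>> send_rows --motion '[[[0, 0, 0], 0], [[0, 0, 0], 0], [[0, 0, 0], 0], [[0, 0, 0], 0], [[0, 0, 0], 0]]' --gripper 0.2

```text
time_s: 16.68
position: [0.5836, 0.1017, 0.059]
tcp_rot: [[1.0, -0.016, -0.004], [-0.016, -1.0, -0.017], [-0.004, 0.017, -1.0]]
force: [-0.5, -1.1, -1.2]
opening: 0.8
```

```bash
python3 -c "
from h import *
from rig import capture
c=capture('scene'); p,_,_=st()
k=9
im=cv2.resize(c['image'][220:280,285:365],None,fx=k,fy=k,interpolation=cv2.INTER_CUBIC)
cv2.imwrite('pics/ab7.png',im)
"
```

```text
t 16.73 p [583.65 101.66  59.08] yaw -0.91 tiltz [-0.0037 -0.0172 -0.9998] F [-0.12 -0.46  0.85] M [-0.06 -0.1   0.06] open 0.7984 (69.5mm) j [-0.4 40.7 93.6 -1.4 45.9  1.5]
```

View pics/ab7.png

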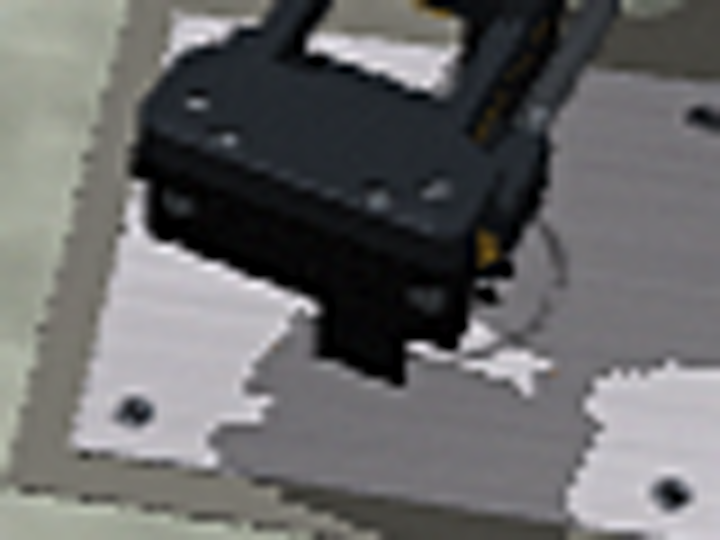

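>>> send_rows --motion '[[[0, 0, -2], 0], [[0, 0, -5], 0], [[0, 0, -10], 0], [[0, 0, -20], 0], [[0, 0, -25], 0]]' --gripper 0.1

```text
time_s: 17.15
position: [0.58, 0.1025, 0.1196]
tcp_rot: [[1.0, -0.016, -0.015], [-0.016, -1.0, -0.017], [-0.015, 0.017, -1.0]]
force: [0.7, -0.4, 1.2]
opening: 0.897
```

>>> send_rows --motion '[[[0, 0, -25], 0], [[0, 10, -20], 0], [[0, 20, -10], 0], [[0, 30, 0], 0], [[0, 30, 0], 0]]'

```text
time_s: 17.57
position: [0.583, 0.0172, 0.19]
tcp_rot: [[1.0, -0.006, 0.001], [-0.006, -1.0, -0.016], [0.001, 0.016, -1.0]]
force: [-0.8, -0.2, -0.1]
opening: 0.899
```

>>> send_rows --motion '[[[0, 30, 0], 0], [[0, 30, 0], 0], [[0, 20, 0], 0], [[0, 10, 0], 0], [[0, 0, 0], 0]]'

```text
time_s: 17.98
position: [0.5839, -0.082, 0.1991]
tcp_rot: [[1.0, -0.01, 0.011], [-0.01, -1.0, -0.021], [0.011, 0.021, -1.0]]
force: [0.7, 0.2, 0.0]
opening: 0.898
```

```bash
python3 -c "
from h import *
from rig import capture
c=capture('scene'); t=capture('top'); p,_,_=st()
k=8
cv2.imwrite('pics/end_s.png',cv2.resize(c['image'][215:285,285:385],None,fx=k,fy=k,interpolation=cv2.INTER_CUBIC))
cv2.imwrite('pics/end_t.png',cv2.resize(t['image'][145:275,170:350],None,fx=4.4,fy=4.4,interpolation=cv2.INTER_CUBIC))
cv2.imwrite('pics/end_full.png',c['image'])
"
```

```text
t 18.08 p [583.63 -79.67 198.72] yaw -0.48 tiltz [ 0.0103 -0.0194 -0.9998] F [-0.27  0.49  0.82] M [-0.04 -0.1   0.05] open 0.8963 (78.0mm) j [-18.2  28.8  89.4  -1.   60.9 -17.2]
```

View pics/end_s.png

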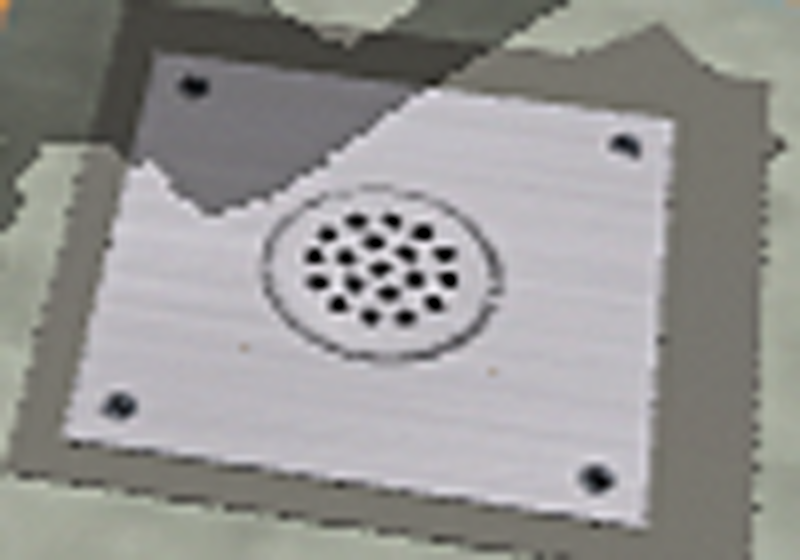

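View pics/end_t.png

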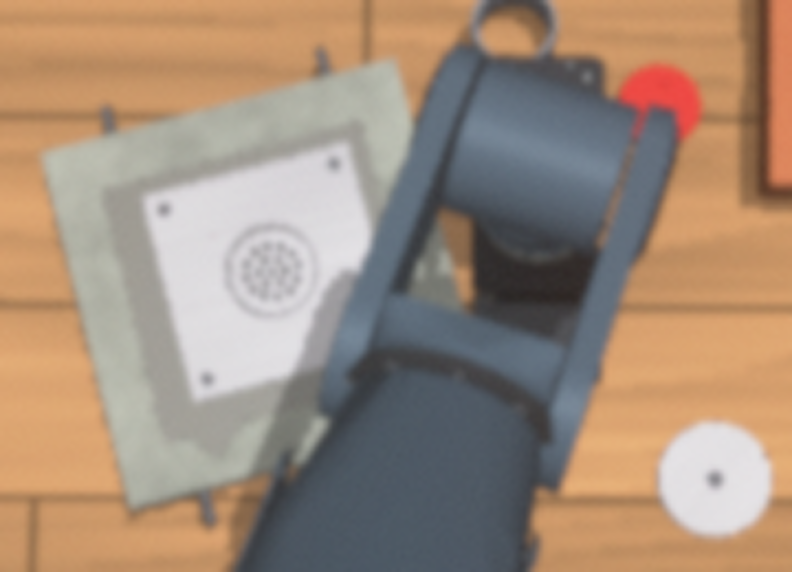

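View pics/end_full.png

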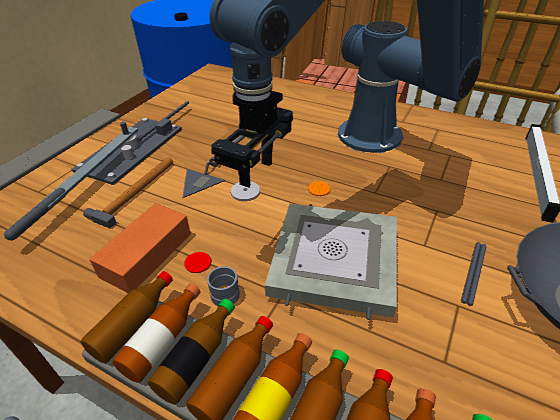

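```bash
python3 -c "
from h import *
from rig import capture,bot
c=capture('scene'); t=capture('top')
print(atz(c,(285+381/8-.5,215+268/8-.5),.057),atz(t,(170+270.5/4.4-.5,145+271/4.4-.5),.057))
st(); print(bot.hand_in())
"
```

```text
[0.58191194 0.10033293] [0.58442503 0.10463088]
t 18.18 p [583.34 -78.39 198.19] yaw -0.36 tiltz [ 0.0092 -0.019  -0.9998] F [ 0.99 -0.22 -0.27] M [-0.03 -0.12  0.02] open 0.8994 (78.2mm) j [-18.1  28.8  89.4  -1.   60.9 -17.2]
the job is handed in; nothing more can be done
None
```

The strainer is in the recess, and I handed the job in at about 18 s of the 72 s allowed; no verdict is reported.

I gripped the grey perforated disc by its rim and laid it on the drain plate beside the recess, pressing with about 2 N. I let go there, gripped it again, and slid it across the plate. When the tool dropped about 0.7 mm and the support force vanished, I released it and it fell in.

**Last checks:**
- **Fit:** The scene view shows an even gap all round the strainer, no side wall visible, and its face flush and level with the plate. I judged flush and level by eye from the pictures.
- **Centre:** The hole pattern's centre is within about 1.3 mm of the recess centre in both cameras. The two cameras differ from each other by up to 4 mm, mostly in y, which is more than the stated calibration of about 2 mm.
- **Forces:** The readings stayed at a few newtons, well under the 15 N limit. I had no direct reading of how far the plate sank.
- **Bystanders:** In the last scene picture, the blank, coupling, trowel, hammer, brick, bars and the orange and red discs look unmoved. I did not measure their positions again.

**Oddities, neither causing trouble:** The gripper read 59.6 mm on the 62 mm disc. The tool leaned about 1° through the moves.

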